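# Shut the gas valve under the sliding cover on a lab bench

### The job

Shut off the gas in the grey valve box on the lab bench: push its white cover fully aside along its rails, up to the far stop, then push the red handle that it was hiding clockwise until it is fully shut, crosswise to its pipe. Push with the fingertips only: the cover must slide and not be lifted. Leave the blue handle, the bottle, the beaker and the tip rack as they are, and finish with the hand clear of everything.

Things in the scene. Friction and masses are not known exactly. Their poses are not given: they have to be found in the camera images.
- valve_box: Grey steel box fixed to the bench, 194 mm (its x) by 470 mm (its y) by 75 mm high. Origin: centre of its underside, on the bench; z up. Its -y half is an open well holding two valves; its +y half is a solid flat deck at 75 mm onto which the cover slides. Dark rails 12 mm high (top at 87 mm) stand along the top edges: inner faces at x = -85 and 85 mm, end stops at y = -225 and 225 mm.
- well (a point): Centre of the well's floor, 4 mm above the bench, at box y = -112 mm. The well is open from box x -70 to 70 mm and box y -217 to -7 mm. The two valves stand in it with their turning axes at box x = 30 mm, box y = -170 and -80 mm; which of these places has the red handle varies. A copper pipe runs along box x under each handle.
- cover: Loose white 0.4 kg plate, 166 mm (x) by 220 mm (y) by 6 mm, lying on the box top with 2 mm play at each side rail. Origin: centre of its underside, 75 mm above the bench; axes as the box. It starts over the well, closed or up to 30 mm open (box y -115 to -85 mm), and slides towards box +y with 2 to 6 N until it meets the end stop at box y = 115 mm.
- cover_rib (a point): Centre of the black rib to push, standing across the middle of the cover: 70 mm along x, 14 mm along y, 22 mm high, from the plate's top at 81 mm to 103 mm above the bench (this point: 92 mm). To slide the cover, push the rib's -y face towards box +y.
- red_valve (a joint): Angle of the red handle, rad: 0 = open, pointing along box -x, in line with its pipe; it grows clockwise seen from above, up to the stop at 1.571 = shut, pointing along box +y. Starts between 0 and 0.25; stays where it is left; friction about 0.1 N m (2 to 3 N at 42 mm from the axis).
- red_axis (a point): Point on the vertical turning axis of the red handle, at its mid-height, 50 mm above the bench. The handle is a red bar with a yellow band, 14 mm wide, 16 mm high (42 to 58 mm above the bench), reaching 60 mm out from this axis. The brass body and copper pipe below it are at most 42 mm high within 11 mm of the axis and 37 mm elsewhere.
- red_tip (a point): Point in the middle of the free end of the red handle, 60 mm from its axis.
- blue_valve (a joint): Angle of the blue handle, same meaning as for the red one, starts between 0 and 0.25. It must not be turned.
- blue_axis (a point): Point on the turning axis of the blue handle, 50 mm above the bench; same shape and size as the red handle, plain blue.
- blue_tip (a point): Point in the middle of the free end of the blue handle, 60 mm from its axis.
- bottle_mid (a point): Middle of a loose pale bottle with a blue cap, 60 mm diameter, 130 mm tall, standing beyond the box (box +x side). Leave it.
- beaker_mid (a point): Middle of a loose empty glass beaker, 72 mm across the rim, 90 mm tall, standing beyond the box (box +x side). Leave it.
- tip_rack_mid (a point): Middle of a loose blue pipette-tip rack, 80 x 110 mm, 49 mm tall, beyond the box (box +x side). Leave it.

How it is judged:
By the outcome, as a careful person would: the job done as asked, in the order asked, and still so for the second after the job is handed in, with the robot touching nothing.
It also fails if it takes over 53 s, if anything falls off the work surface, if the arm or the gripper's body presses on something with over 40 N, if the wrist force passes 120 N, or if a joint passes its speed limit or range.

### The arm

A 6-joint arm with a two-finger parallel gripper is mounted at the origin on the work surface. World frame = base frame: x ahead of the robot, y to its left, z up, the work surface at z = 0. Lengths are in m, angles in rad, forces in N, time in s.
With the tool pointing down it reaches from about 0.3 to 0.875 m from the base axis. Payload 6.4 kg.
Tool frame: the origin (TCP) lies midway between the tips of the shut fingers; the grasp point (between the pads) lies 19 mm behind it (env.grip_depth is the distance from the TCP to the grasp point, in m); y points along the fingers, x is the direction in which the jaws open and shut, and the axes are right-handed (so a half turn about y gives the same grasp; the last joint's range is limited). The gripper opens to 85 mm and grips with 20 to 120 N. Pads are 22 mm wide; open, the fingers measure 114 mm over their backs; the gripper's body (76 mm by 85 mm) begins 54 mm behind the grasp point. The pads swing forward as they close: fully open they stand 13 mm farther back than shut.
Start: joints at [1.016, 0.181, 1.607, -0, 1.354, -0.206], TCP at [0.197, 0.54, 0.231] pointing down, gripper open.
Joint ranges: [-2.99, 2.99], [-0.89, 2.07], [0.3, 2.58], [-1.14, 4.28], [0, 2.63], [-3.12, 3.12]. Speed limits (rad/s): [2.57, 2.57, 3.01, 3.14, 3.14, 3.14].

### API

Orientations are given as a unit quaternion [w, x, y, z].
In Python, from bench import env gives the robot as it stands.
- The arm moves only by the tool arm_command, never from a script. Its argument "increments" is text: rows parted by semicolons, each of 7 numbers parted by spaces: the finger opening in mm, from 0 to 85.4, then the shift along the tool's x, y, z in mm, then the turn, a rotation vector about the tool's x, y, z in degrees. A call has 1 to 8 rows; each row is the pose to reach, as a shift and turn from the pose commanded when the call began, along the tool's axes at that moment; what a row does not reach only later rows make up. A row lasts 1/10 s, in which the tool goes at most 50 mm and 8.59 degrees, less where a joint would pass 70% of its speed; a pose out of reach is approached as far as the arm can. A call with a gripper value outside its range is refused whole. The fingers move at their own pace and stop on an object; "grip_force" is the grip in N (left out, the last holds). Time passes only in rows, so rows that repeat a pose let the fingers close. It gives the time, the measured TCP pose, the force and the opening at its end, in the units of the state.
- env.state(): the state, without advancing time (a new reading comes with each control period).
- env.read_camera(name): name is "scene" or "top" or "wrist"; returns the picture (420x560x3 uint8, red, green, blue); there is no depth.
- env.camera_model(name): a dict with "fx", "fy", "cx", "cy" (pixels), "extrinsics" (4x4, takes a point from camera to world coordinates); the wrist camera has in their place "T_tool_cam" (4x4, takes a point from camera to tool coordinates, whose origin is the TCP and whose axes are the tool frame's). Camera axes: x right, y down, z forward; pixel columns grow to the right and rows downward; lengths in m; the calibration is good to about 2 mm. A picture is of the moment at which its call begins: read the wrist's pose just before it. camera_model takes no time and is no camera call.
- env.job_done(): hands the job in, once; it reports no verdict.
The state is a dict: "t": time; "q": joint angles; "joint_velocities": joint speeds; "effort": joint torques, N m; "tool_pos": TCP position; "tool_rot": TCP orientation; "wrist_force": force on the tool from outside, world axes, zero at the start; "ft_torque": the same for the moment, N m; "grip_width": opening from 0.0 (shut) to 1.0 (fully open).
Only numpy, scipy, OpenCV 4.12 (cv2) and the standard library are available. Lean on these libraries where they do the work, as an engineer would, in place of code of your own. Each camera call takes 0.05 s, during which the arm holds its last target.

## Working session

There is one attempt and no reset: what is moved stays moved. The work goes in short steps, Python scripts to look and compute and a tool call to move; the robot and the scene stay as the last step left them, time stands still between calls to the robot, and variables do not carry over. Pictures are saved under pics/ and viewed, and the job is handed in when it is done.

Besides the shell and the picture viewer there is one more tool, called after "Call:" as name(argument=value, ...), one argument or row to a line, values as JSON. arm_command: Moves the arm, as the interface text tells. Its arguments: {"type":"object","properties":{"increments":{"type":"string"},"grip_force":{"type":"number"}},"required":["increments"]}

```bash
mkdir -p pics; cat > h.py <<'E'
import numpy as np, cv2
from bench import env
from scipy.spatial.transform import Rotation as R
def pose():
    s=env.state(); q=s['tool_rot']; T=np.eye(4)
    T[:3,:3]=R.from_quat([q[1],q[2],q[3],q[0]]).as_matrix(); T[:3,3]=s['tool_pos']; return T
def ext(m,T=None):
    return np.array(m['extrinsics']) if 'extrinsics' in m else T@np.array(m['T_tool_cam'])
def ray(m,E,uv,z):
    uv=np.atleast_2d(uv).astype(float)
    d=np.c_[(uv[:,0]-m['cx'])/m['fx'],(uv[:,1]-m['cy'])/m['fy'],np.ones(len(uv))]@E[:3,:3].T
    o=E[:3,3]; return o+d*((z-o[2])/d[:,2])[:,None]
def proj(m,E,p):
    p=np.atleast_2d(p); c=(p-E[:3,3])@E[:3,:3]
    return np.c_[c[:,0]/c[:,2]*m['fx']+m['cx'],c[:,1]/c[:,2]*m['fy']+m['cy']]
E
python3 - <<'E'
from h import *
s=env.state(); print(s)
T=pose(); print(T)
for n in ['scene','top','wrist']:
    im=env.read_camera(n); cv2.imwrite(f'pics/{n}0.png',im[:,:,::-1]); m=env.camera_model(n); print(n,m)
E
```

```text
{'t': 0.0, 'q': array([ 1.01567991e+00,  1.81556138e-01,  1.60801633e+00, -3.04074953e-05,
        1.35377863e+00, -2.06310466e-01]), 'joint_velocities': array([ 0.00082092, -0.00071175,  0.00056163, -0.00085889,  0.00189459,
       -0.0018276 ]), 'effort': array([ 3.90979958e-04, -4.44855022e+01, -3.51342702e+01, -2.06760446e-04,
        8.84112931e-03, -4.29095692e-06]), 'tool_pos': array([0.19622152, 0.53989458, 0.23037163]), 'tool_rot': array([-0.57891927,  0.57942813,  0.40508945, -0.40622416]), 'wrist_force': array([ 0.39297474, -0.33586855,  0.22503509]), 'ft_torque': array([-0.00060168, -0.01312021, -0.05620153]), 'grip_width': 1.0056407118244015}
[[ 3.41768953e-01 -9.01540641e-04 -9.39783576e-01  1.96221524e-01]
 [ 9.39782421e-01 -1.51004733e-03  3.41769981e-01  5.39894583e-01]
 [-1.72723721e-03 -9.99998453e-01  3.31164752e-04  2.30371633e-01]
 [ 0.00000000e+00  0.00000000e+00  0.00000000e+00  1.00000000e+00]]
scene {'fx': 448.48388059857666, 'fy': 448.48388059857666, 'cx': 282.6166100579629, 'cy': 204.09442001678693, 'extrinsics': array([[ 0.64192786,  0.64674263, -0.411889
[... 336 characters left out ...]
00301436, -0.99867864,  0.05130193,  0.58236901],
       [-0.99997761,  0.00270386, -0.00612081, -0.00427392],
       [ 0.00597401, -0.05131924, -0.99866443,  0.80486299],
       [ 0.        ,  0.        ,  0.        ,  1.        ]])}
wrist {'fx': 377.44422863420806, 'fy': 377.44422863420806, 'cx': 284.84420656281173, 'cy': 208.5473505041554, 'T_tool_cam': array([[ 9.99999802e-01,  4.30373083e-04,  4.58340050e-04,
        -7.48608640e-05],
       [-2.93802376e-04, -3.24634252e-01,  9.45839583e-01,
        -1.41709637e-01],
       [ 5.55856776e-04, -9.45839530e-01, -3.24634061e-01,
         8.39378569e-02],
       [ 0.00000000e+00,  0.00000000e+00,  0.00000000e+00,
         1.00000000e+00]])}
```

View pics/top0.png

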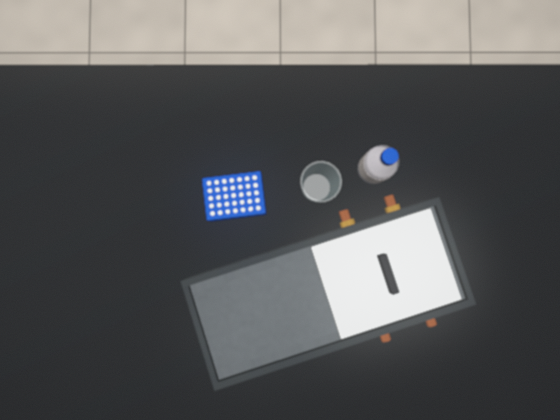

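View pics/scene0.png

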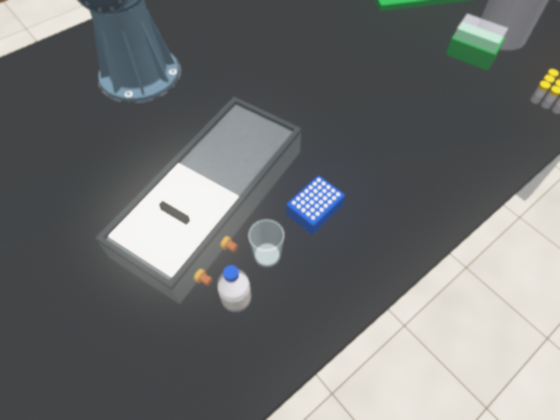

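View pics/wrist0.png

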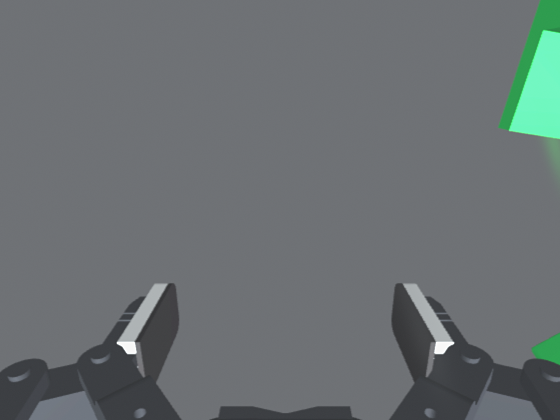

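```bash
python3 - <<'E'
from h import *
im=cv2.imread('pics/top0.png'); m=env.camera_model('top'); E=ext(m)
g=cv2.cvtColor(im,cv2.COLOR_BGR2HSV)
w=((g[:,:,2]>180)&(g[:,:,1]<40)).astype(np.uint8); w[:100]=0
n,l,st,c=cv2.connectedComponentsWithStats(w); i=1+np.argmax(st[1:,4]); print(st[i])
mk=(l==i).astype(np.uint8); cn=max(cv2.findContours(mk,0,2)[0],key=cv2.contourArea)
P=ray(m,E,cn[:,0],0.081); r=cv2.minAreaRect((P[:,:2]*1000).astype(np.float32)); print('cover',r)
bx=cv2.boxPoints(r); print(bx)
# rib: dark inside cover hull
h=cv2.fillConvexPoly(np.zeros_like(mk),cv2.convexHull(cn),1); h=cv2.erode(h,np.ones((9,9)))
rb=((h>0)&(g[:,:,2]<100)).astype(np.uint8); cr=max(cv2.findContours(rb,0,2)[0],key=cv2.contourArea)
P=ray(m,E,cr[:,0],0.103); print('rib', cv2.minAreaRect((P[:,:2]*1000).astype(np.float32)))
# box rails outline: brightness
v=cv2.resize(im[180:400,160:500],None,fx=2.3,fy=2.3,interpolation=cv2.INTER_CUBIC); cv2.imwrite('pics/topz.png',cv2.convertScaleAbs(v,alpha=1.6,beta=0))
sc=cv2.imread('pics/scene0.png'); m2=env.camera_model('scene'); E2=ext(m2)
g2=cv2.cvtColor(sc,cv2.COLOR_BGR2HSV)
w=((g2[:,:,2]>170)&(g2[:,:,1]<40)).astype(np.uint8); w[:160]=0;w[:,260:]=0
n,l,st,c=cv2.connectedComponentsWithStats(w); i=1+np.argmax(st[1:,4]); mk=(l==i).astype(np.uint8)
cn=max(cv2.findContours(mk,0,2)[0],key=cv2.contourArea); P=ray(m2,E2,cn[:,0],0.081); print('scene cover',cv2.minAreaRect((P[:,:2]*1000).astype(np.float32)))
E
```

```text
[  311   209   150   130 11814]
cover ((518.9703979492188, -193.06614685058594), (166.33108520507812, 220.48391723632812), 17.76190185546875)
[[ 406.13852  -113.449814]
 [ 473.39984  -323.4238  ]
 [ 631.80225  -272.6825  ]
 [ 564.54095   -62.708496]]
rib ((519.4429321289062, -190.66934204101562), (66.39814758300781, 12.801252365112305), 18.261844635009766)
scene cover ((519.6654052734375, -191.243408203125), (168.38528442382812, 228.42835998535156), 17.744009017944336)
```

View pics/topz.png

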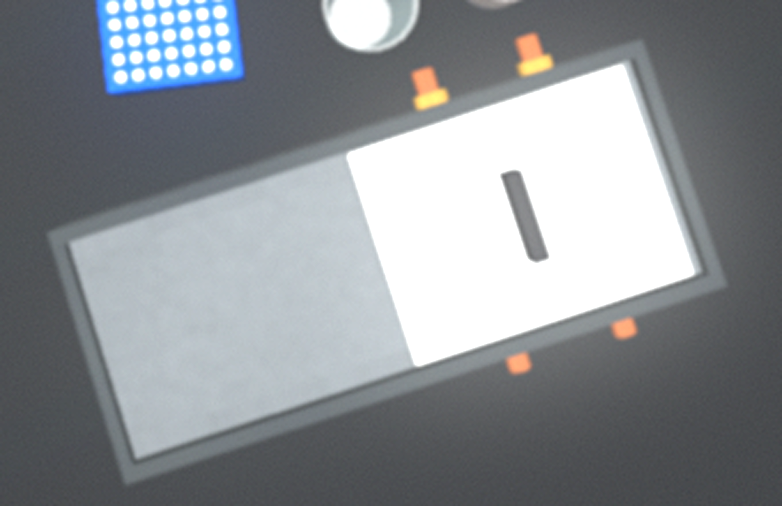

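```bash
python3 - <<'E'
from h import *
m=env.camera_model('top'); E=ext(m)
c=np.array([[47,235],[641,41],[727,287],[127,484]])/2.3+[160,180]
P=ray(m,E,c,0.087)*1000; print(P.round(1)); print(np.linalg.norm(np.diff(P,axis=0),axis=1)); ctr=P.mean(0); print('ctr',ctr)
for a,b in((1,0),(2,3)): d=P[b]-P[a]; print(np.degrees(np.arctan2(-d[0],d[1])))
c=np.array([[69,241],[628,64],[703,274],[136,459]])/2.3+[160,180]
Q=ray(m,E,c,0.081)*1000; print(Q.round(1),Q.mean(0))
a=np.radians(17.8); ex=np.array([np.cos(a),np.sin(a)]); ey=np.array([-np.sin(a),np.cos(a)])
d=np.array([519.2,-191.5])-ctr[:2]; print('cover in box',d@ex,d@ey)
T=pose(); yaw=np.degrees(np.arctan2(T[1,0],T[0,0])); print('tool x yaw',yaw)
E
```

```text
[[ 504.3  160.7   87. ]
 [ 648.2 -285.9   87. ]
 [ 464.  -345.9   87. ]
 [ 322.3  100.3   87. ]]
[469.19063678 193.75909638 468.22588029]
ctr [484.70637551 -92.68601702  87.        ]
17.853135437599335
17.60934865544858
[[ 499.2  145.6   81. ]
 [ 631.2 -277.9   81. ]
 [ 472.7 -331.    81. ]
 [ 338.3   94.6   81. ]] [485.35318074 -92.16752299  81.        ]
cover in box 2.63542307213687 -104.62823666748818
tool x yaw 70.01634474927238
```

```bash
cat >> h.py <<'E'
A=np.radians(17.75); C=np.array([485.,-92.5])
def b2w(x,y): return C+np.array([np.cos(A)*x-np.sin(A)*y,np.sin(A)*x+np.cos(A)*y])
def w2b(p):
    d=np.array(p)[:2]*1000-C; return np.array([np.cos(A)*d[0]+np.sin(A)*d[1],-np.sin(A)*d[0]+np.cos(A)*d[1]])
def plan(bx,by,z,yawbox=0):
    T=pose(); a=A+np.radians(yawbox)
    Rt=np.c_[[np.cos(a),np.sin(a),0],[0,0,-1],np.cross([np.cos(a),np.sin(a),0],[0,0,-1])]
    p=np.r_[b2w(bx,by),z]; 
    sh=T[:3,:3].T@(p-T[:3,3]*1000); rv=np.degrees(R.from_matrix(T[:3,:3].T@Rt).as_rotvec())
    print('now box',w2b(T[:3,3]).round(1),'z',round(T[2,3]*1000,1),'yaw',round(np.degrees(np.arctan2(T[1,0],T[0,0]))-17.75,1))
    print('shift',sh.round(1),'turn',rv.round(2),'world',p.round(1))
E
python3 -c "
from h import *
plan(0,-142,200); print(env.state()['t'])"
```

```text
now box [-82.2 690.4] z 230.6 yaw 52.3
shift [-608.    31.3 -574.4] turn [ 2.000e-02  5.227e+01 -8.000e-02] world [ 528.3 -227.7  200. ]
0.15
```

Call:
arm_command(
  increments="0 -608 31 -574 0 52.3 0; 0 -608 31 -574 0 52.3 0; 0 -608 31 -574 0 52.3 0; 0 -608 31 -574 0 52.3 0; 0 -608 31 -574 0 52.3 0; 0 -608 31 -574 0 52.3 0; 0 -608 31 -574 0 52.3 0; 0 -608 31 -574 0 52.3 0",
  grip_force=40,
)

```text
t: 0.95
tool_pos: [0.3552, 0.1716, 0.2165]
tool_rot: [0.699, -0.699, -0.109, 0.109]
wrist_force: [0.2, 1.0, 0.2]
grip_width: -0.001
```

```bash
python3 -c "
from h import *
plan(0,-142,200); s=env.state();print(s['t'],s['q'],s['grip_width'])"
```

```text
now box [-43.1 291.1] z 216.5 yaw -0.0
shift [  43.4   16.5 -433.1] turn [ 0.   -0.04  0.04] world [ 528.3 -227.7  200. ]
0.95 [ 1.46873094e-01 -2.39144365e-01  2.04661665e+00  4.32745852e-05
  1.33344095e+00 -1.62202845e-01] -0.0006637810498758915
```

Call:
arm_command(
  increments="0 43 16 -433 0 0 0; 0 43 16 -433 0 0 0; 0 43 16 -433 0 0 0; 0 43 16 -433 0 0 0; 0 43 16 -433 0 0 0; 0 43 16 -433 0 0 0; 0 43 16 -433 0 0 0; 0 43 16 -433 0 0 0",
)

```text
t: 1.75
tool_pos: [0.514, -0.1955, 0.2014]
tool_rot: [0.699, -0.699, -0.109, 0.109]
wrist_force: [0.9, -0.5, 0.2]
grip_width: -0.001
```

```bash
python3 -c "
from h import *
plan(0,-142,200); s=env.state();print(s['t'],s['q'],s['grip_width'])"
```

```text
now box [  -3.8 -107. ] z 201.4 yaw -0.1
shift [  3.8   1.4 -35. ] turn [-0.02 -0.06 -0.01] world [ 528.3 -227.7  200. ]
1.75 [-5.79418112e-01  1.54114628e-01  1.70039000e+00  1.36934656e-04
  1.28739643e+00 -8.88166732e-01] -0.0005656049897417437
```

Call:
arm_command(
  increments="0 3 30 -36 0 0 0; 0 3 75 -36 0 0 0; 0 3 80 -36 0 0 0; 0 3 80 -36 0 0 0; 0 3 80 -36 0 0 0",
)

```text
t: 2.25
tool_pos: [0.5284, -0.2266, 0.1237]
tool_rot: [-0.698, 0.699, 0.11, -0.109]
wrist_force: [0.3, 0.4, 0.0]
grip_width: -0.002
```

```bash
python3 -c "
from h import *
plan(0,-137,88); s=env.state();print(s['t'],s['wrist_force'])
cv2.imwrite('pics/w1.png',env.read_camera('wrist')[:,:,::-1]);cv2.imwrite('pics/s1.png',env.read_camera('scene')[:,:,::-1])"
```

```text
now box [   0.4 -141. ] z 123.7 yaw 0.0
shift [-0.5 35.6  4. ] turn [0.09 0.02 0.08] world [ 526.8 -223.    88. ]
2.25 [0.26120091 0.39315245 0.0043868 ]
```

View pics/w1.png

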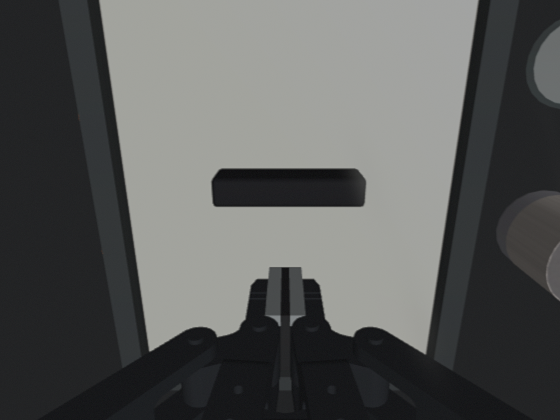

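View pics/s1.png

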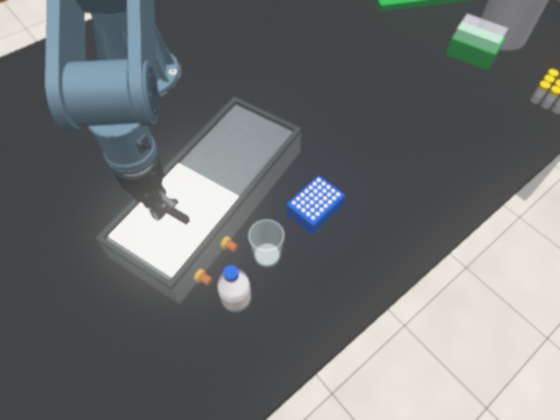

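```bash
python3 -c "
from h import *
T=pose(); m=env.camera_model('wrist'); E=ext(m,T)
for uv,z in (((213,206),.081),((365,206),.081),((218,170),.103),((362,170),.103)): print(w2b(ray(m,E,uv,z)[0]))
print(proj(m,E,T[:3,3]))
"
```

```text
[ -36.30125877 -119.89949898]
[  42.33408016 -119.86825192]
[-28.70282232 -95.65982763]
[ 34.83183164 -95.62102887]
[[285.00173745 286.53365345]]
```

Call:
arm_command(
  increments="0 0 20 0 0 0 0; 0 0 35 0 0 0 0; 0 0 35 0 0 0 0; 0 0 35 0 0 0 0",
)

```text
t: 2.75
tool_pos: [0.5276, -0.2266, 0.0871]
tool_rot: [0.699, -0.699, -0.109, 0.109]
wrist_force: [-0.4, -0.3, 0.9]
grip_width: 0.003
```

```bash
python3 -c "
from h import *
T=pose();T[2,3]=.1237;T[:2,3]=[.5284,-.2266]; m=env.camera_model('wrist'); E=ext(m,T)
for uv,z in (((213,206),.103),((365,206),.103),((218,170),.081),((362,170),.081)): print(w2b(ray(m,E,uv,z)[0]))
plan(0,97,88)
"
```

```text
[ -32.24887432 -111.62126354]
[  36.74264235 -111.58538386]
[ -33.01574795 -100.05340496]
[  38.850493   -100.02031924]
now box [  -0.3 -140.7] z 87.1 yaw -0.0
shift [  0.3  -0.9 237.7] turn [-0.   -0.01 -0.01] world [ 4.554e+02 -1.000e-01  8.800e+01]
```

Call:
arm_command(
  increments="0 2 -1 10 0 0 0; 0 2 -1 17 0 0 0; 0 2 -1 22 0 0 0; 0 2 -1 30 0 0 0; 0 2 -1 40 0 0 0; 0 2 -1 52 0 0 0; 0 2 -1 64 0 0 0; 0 2 -1 76 0 0 0",
)

```text
t: 3.55
tool_pos: [0.5061, -0.1529, 0.088]
tool_rot: [-0.699, 0.699, 0.109, -0.109]
wrist_force: [1.2, -4.6, 2.6]
grip_width: -0.001
```

```bash
python3 -c "
from h import *
plan(2,97,88)
"
```

```text
now box [  1.7 -63.9] z 88.0 yaw -0.0
shift [ 3.000e-01 -1.000e-01  1.609e+02] turn [ 0.03 -0.03  0.01] world [457.3   0.5  88. ]
```

Call:
arm_command(
  increments="0 0 0 14 0 0 0; 0 0 0 28 0 0 0; 0 0 0 42 0 0 0; 0 0 0 56 0 0 0; 0 0 0 70 0 0 0; 0 0 0 84 0 0 0; 0 0 0 98 0 0 0; 0 0 0 112 0 0 0",
)

```text
t: 4.35
tool_pos: [0.4718, -0.046, 0.0877]
tool_rot: [0.699, -0.699, -0.109, 0.109]
wrist_force: [1.5, -4.3, 2.7]
grip_width: 0.001
```

```bash
python3 -c "
from h import *
plan(2,97,88)
"
```

```text
now box [ 1.6 48.3] z 87.7 yaw -0.0
shift [ 0.4 -0.3 48.7] turn [-0.01 -0.03 -0.01] world [457.3   0.5  88. ]
```

Call:
arm_command(
  increments="0 0 0 12 0 0 0; 0 0 0 24 0 0 0; 0 0 0 32 0 0 0; 0 0 0 38 0 0 0; 0 0 0 42 0 0 0; 0 0 0 45 0 0 0",
)

```text
t: 4.95
tool_pos: [0.4582, -0.0039, 0.0875]
tool_rot: [0.699, -0.699, -0.109, 0.109]
wrist_force: [0.6, -3.0, -0.0]
grip_width: -0.002
```

Call:
arm_command(
  increments="0 0 0 1 0 0 0; 0 0 0 2 0 0 0; 0 0 0 3 0 0 0; 0 0 0 3 0 0 0",
)

```text
t: 5.35
tool_pos: [0.4573, -0.0013, 0.0875]
tool_rot: [0.699, -0.699, -0.109, 0.109]
wrist_force: [1.0, -0.8, -1.3]
grip_width: 0.001
```

```bash
python3 -c "
from h import *
plan(2,97,88)
cv2.imwrite('pics/t2.png',env.read_camera('top')[:,:,::-1])
"
```

```text
now box [ 1.5 95.3] z 87.5 yaw -0.1
shift [ 0.5 -0.5  1.7] turn [-0.03 -0.05 -0.03] world [457.3   0.5  88. ]
```

View pics/t2.png

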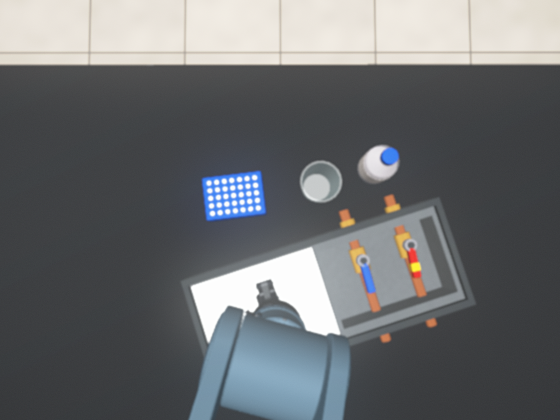

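Call:
arm_command(
  increments="0 0 0 1 0 0 0; 0 0 0 2 0 0 0; 0 0 0 3 0 0 0; 0 0 0 4 0 0 0; 0 0 0 4 0 0 0",
)

```text
t: 5.9
tool_pos: [0.4567, 0.0014, 0.0878]
tool_rot: [-0.698, 0.699, 0.109, -0.109]
wrist_force: [0.8, -6.4, -4.1]
grip_width: 0.001
```

```bash
python3 -c "
from h import *
plan(2,97,88)
"
```

```text
now box [ 1.6 98. ] z 87.8 yaw -0.0
shift [ 0.4 -0.2 -1. ] turn [ 0.13 -0.01 -0.01] world [457.3   0.5  88. ]
```

Call:
arm_command(
  increments="0 0 0 1 0 0 0; 0 0 0 2 0 0 0; 0 0 0 3 0 0 0; 0 0 0 3 0 0 0",
)

```text
t: 6.3
tool_pos: [0.4567, 0.0016, 0.0885]
tool_rot: [-0.696, 0.701, 0.11, -0.109]
wrist_force: [0.6, -18.9, -3.1]
grip_width: 0.001
```

```bash
python3 -c "
from h import *
plan(2,97,88)
"
```

```text
now box [ 1.8 98.2] z 88.5 yaw 0.0
shift [ 0.2  0.5 -1.2] turn [0.43 0.03 0.  ] world [457.3   0.5  88. ]
```

Call:
arm_command(
  increments="0 0 0 -10 0 0 0; 0 0 0 -25 0 0 0; 0 0 -20 -28 0 0 0; 0 0 -60 -30 0 0 0; 0 0 -70 -60 0 0 0; 0 0 -70 -100 0 0 0; 0 0 -70 -150 0 0 0; 0 0 -70 -200 0 0 0",
)

```text
t: 7.1
tool_pos: [0.5169, -0.187, 0.1581]
tool_rot: [0.699, -0.698, -0.109, 0.109]
wrist_force: [0.0, -0.1, 0.5]
grip_width: -0.002
```

```bash
python3 -c "
from h import *
plan(-10,-200,160)
"
```

```text
now box [  1.6 -99.7] z 158.1 yaw 0.0
shift [ -11.6   -2.  -100.3] turn [-0.01  0.02  0.05] world [ 536.4 -286.   160. ]
```

Call:
arm_command(
  increments="0 -12 0 -50 0 0 0; 0 -12 0 -92 0 0 0; 0 -12 0 -92 0 0 0; 0 -12 0 -92 0 0 0; 0 -12 0 -92 0 0 0",
)

```text
t: 7.6
tool_pos: [0.5325, -0.2755, 0.1573]
tool_rot: [0.699, -0.698, -0.109, 0.109]
wrist_force: [0.6, -0.5, 0.0]
grip_width: 0.002
```

```bash
python3 -c "
from h import *
plan(-10,-200,160)
for n in ('wrist','top'): cv2.imwrite('pics/%s3.png'%n,env.read_camera(n)[:,:,::-1])
"
```

```text
now box [ -10.6 -188.7] z 157.3 yaw -0.0
shift [  0.6  -2.8 -11.3] turn [-0.1  -0.01 -0.02] world [ 536.4 -286.   160. ]
```

View pics/wrist3.png

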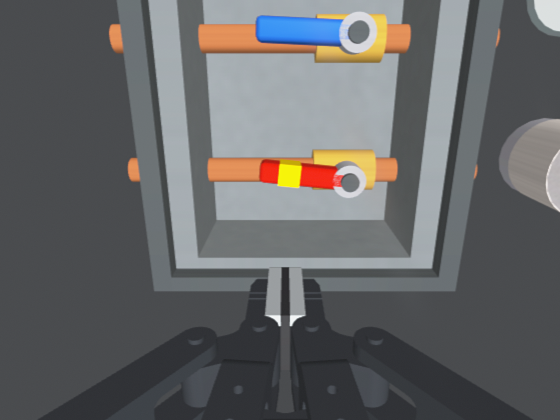

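View pics/top3.png

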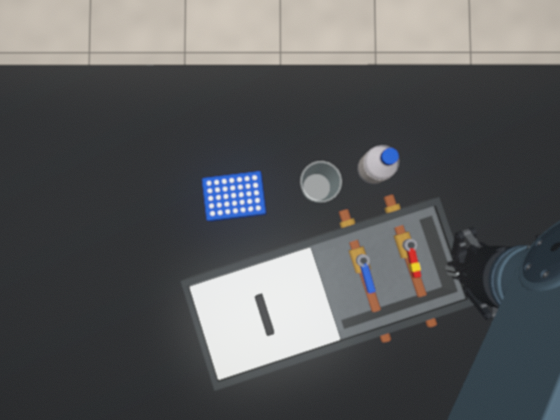

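```bash
cat > meas.py <<'E'
from h import *
def hand(im,m,E,tag):
    g=cv2.cvtColor(im,cv2.COLOR_BGR2HSV).astype(int); H,S,V=g[:,:,0],g[:,:,1],g[:,:,2]
    red=((H<5)|(H>174))&(S>200)&(V>100); yel=(H>26)&(H<34)&(S>200)&(V>150); blue=(H>100)&(H<125)&(S>180)&(V>80)
    for nm,mk in (('red',red|yel),('yel',yel),('blue',blue)):
        mk=mk.astype(np.uint8)
        for c in cv2.findContours(mk,0,2)[0]:
            if cv2.contourArea(c)<15: continue
            P=np.array([w2b(p) for p in ray(m,E,c[:,0],0.058)]).astype(np.float32)
            r=cv2.minAreaRect(P)
            if abs(r[0][0])<75 and -217<r[0][1]<0:
                vx,vy,_,_=cv2.fitLine(P,cv2.DIST_L2,0,.01,.01).ravel(); print(tag,nm,np.round(r[0],1),np.round(r[1],1),'th',round(float(np.arctan2(vy*-np.sign(vx),abs(vx))),3),P.min(0),P.max(0))
def cover(im,m,E):
    g=cv2.cvtColor(im,cv2.COLOR_BGR2HSV); w=((g[:,:,2]>180)&(g[:,:,1]<40)).astype(np.uint8); w[:220]=0
    c=max(cv2.findContours(w,0,2)[0],key=cv2.contourArea); P=ray(m,E,c[:,0],.081); r=cv2.minAreaRect((P[:,:2]*1000).astype(np.float32)); print('cover',r, w2b(np.array(r[0])/1000))
E
python3 -c "
from meas import *
T=pose(); m=env.camera_model('wrist'); hand(cv2.imread('pics/wrist3.png'),m,ext(m,T),'w')
m=env.camera_model('top'); E=ext(m); im=cv2.imread('pics/top3.png'); hand(im,m,E,'t'); cover(im,m,E)
"
```

```text
w red [  -7.7 -164.3] [14.5 13.8] th -0.722 [ -14.834736 -171.55276 ] [  -0.42093116 -156.74481   ]
w red [  11.2 -164.6] [14.8 22.7] th 0.244 [   0.31486884 -172.88571   ] [  23.099638 -156.06741 ]
w red [ -21.  -161.3] [14.9 11.5] th -1.249 [ -26.69197 -168.83713] [ -14.769719 -154.12486 ]
w yel [  -7.7 -164.3] [14.5 13.8] th -0.722 [ -14.834736 -171.55276 ] [  -0.42093116 -156.74481   ]
w blue [ -2.5 -77.7] [13.6 48.5] th 0.044 [-26.722979 -84.96252 ] [ 21.99926 -70.19387]
t red [  11.  -166.5] [ 9.  17.9] th 0.242 [   1.1927357 -170.85931  ] [  19.761332 -161.13203 ]
t blue [ -3.3 -77.1] [ 9.1 42.6] th 0.054 [-24.460247 -82.03089 ] [ 18.113558 -71.86494 ]
cover ((451.1779479980469, 17.316017150878906), (166.2219696044922, 219.8397979736328), 17.766677856445312) [  1.26700283 114.89944964]
```

Call:
arm_command(
  increments="0 0 40 -2 0 0 0; 0 0 80 -2 0 0 0; 0 0 100 -2 0 0 0; 0 0 110 -2 0 0 0; 0 0 110 -2 0 0 0; 0 0 110 -2 0 0 0",
)

```text
t: 8.3
tool_pos: [0.5344, -0.2785, 0.0491]
tool_rot: [-0.698, 0.699, 0.11, -0.109]
wrist_force: [0.2, 0.4, -0.3]
grip_width: -0.001
```

```bash
python3 -c "
from meas import *
s=env.state();print(s['wrist_force'])
plan(-10,-190,47)
T=pose(); im=env.read_camera('wrist')[:,:,::-1].copy(); cv2.imwrite('pics/w4.png',im)
m=env.camera_model('wrist'); hand(im,m,ext(m,T),'w')
im=env.read_camera('scene')[:,:,::-1]; cv2.imwrite('pics/s4.png',cv2.resize(im[120:320,60:340],None,fx=2.8,fy=2.8))
"
```

```text
[ 0.17467807  0.37395721 -0.29952734]
now box [  -9.6 -192.3] z 49.1 yaw 0.0
shift [-0.4  2.1  2.3] turn [0.09 0.01 0.06] world [ 533.4 -276.5   47. ]
w red [  -7.9 -164.7] [14.2 13.5] th -0.757 [ -15.07755 -172.17339] [  -0.6454459 -157.29543  ]
w red [  10.5 -163.7] [16.3 23.4] th 0.084 [  -0.8080791 -172.59172  ] [  22.48981 -154.51012]
w red [ -21.  -160.5] [16.3 11.9] th -1.439 [ -27.219086 -168.78554 ] [ -14.508613 -152.16762 ]
w yel [  -7.9 -164.7] [14.2 13.5] th -0.757 [ -15.07755 -172.17339] [  -0.6454459 -157.29543  ]
w blue [ 11.1 -86.3] [21.   2.5] th 0.064 [  0.5706246 -87.51738  ] [ 21.601402 -85.00018 ]
w blue [-14.7 -85.6] [20.   1.1] th 0.031 [-24.731676 -86.139015] [ -4.723876 -85.02235 ]
```

View pics/w4.png

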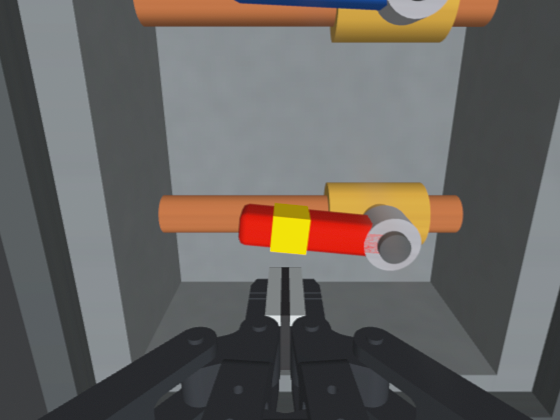

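View pics/s4.png

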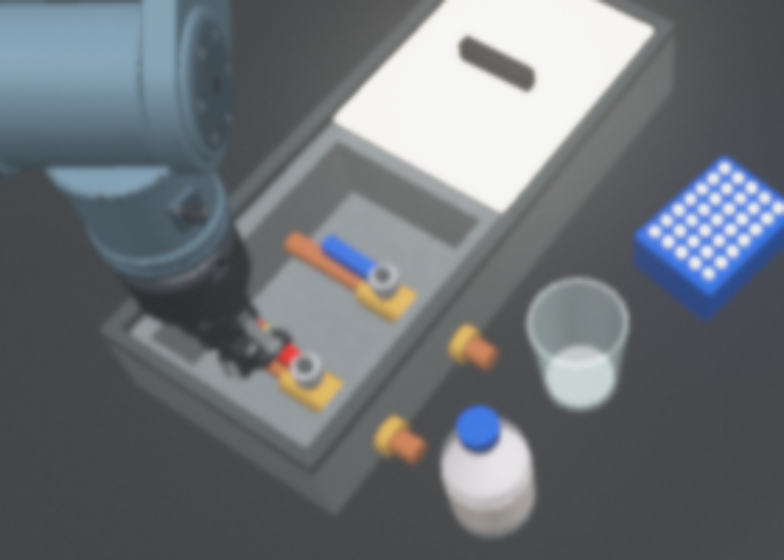

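```bash
python3 -c "
from h import *
p0=w2b(pose()[:3,3])
for d in (0,7,14,21,28,36,44,52,60,68,76,84,90,94,98):
    t=np.radians(d); q=np.array([30,-169])+40*np.array([-np.cos(t),np.sin(t)])-18*np.array([np.sin(t),np.cos(t)])
    print(d,(q-p0).round(1),q.round(1))
"
```

```text
0 [-0.5  5.9] [ -10. -187.]
7 [-2.4 10.9] [ -11.9 -182. ]
14 [-3.6 16.1] [ -13.2 -176.8]
21 [-4.3 21.4] [ -13.8 -171.5]
28 [-4.2 26.8] [ -13.8 -166.1]
36 [-3.4 32.8] [ -12.9 -160.1]
44 [-1.8 38.7] [ -11.3 -154.2]
52 [ 0.7 44.3] [  -8.8 -148.6]
60 [ 3.9 49.5] [  -5.6 -143.4]
68 [ 7.8 54.2] [  -1.7 -138.7]
76 [12.4 58.3] [   2.9 -134.5]
84 [17.4 61.8] [   7.9 -131.1]
90 [21.5 63.9] [  12. -129.]
94 [24.4 65. ] [  14.8 -127.8]
98 [27.3 66. ] [  17.7 -126.9]
```

Call:
arm_command(
  increments="0 -0.5 2 6 0 0 0; 0 -2.4 2 11 0 7 0; 0 -3.6 2 16 0 14 0; 0 -4.2 2 21.5 0 21 0; 0 -4.2 2 27 0 28 0; 0 -3.4 2 33 0 36 0; 0 -1.8 2 38.5 0 44 0; 0 -1.8 2 38.5 0 44 0",
)

```text
t: 9.2
tool_pos: [0.5204, -0.2422, 0.0466]
tool_rot: [-0.688, 0.689, -0.161, 0.162]
wrist_force: [-0.3, 0.2, -0.2]
grip_width: -0.002
```

```bash
cat > nxt.py <<'E'
from meas import *
import sys
s=env.state();print(s['t'],s['wrist_force'])
T=pose();p0=w2b(T[:3,3]); y0=np.degrees(np.arctan2(T[1,0],T[0,0]))-17.75; print(p0,T[2,3],y0)
c,sn=np.cos(np.radians(y0)),np.sin(np.radians(y0))
for d in map(float,sys.argv[1:]):
    t=np.radians(d); q=np.array([30,-169])+40*np.array([-np.cos(t),np.sin(t)])-18*np.array([np.sin(t),np.cos(t)])-p0
    print(d,'tx',round(c*q[0]+sn*q[1],1),'tz',round(-sn*q[0]+c*q[1],1),'turn',round(d+y0,1))
im=env.read_camera('wrist')[:,:,::-1].copy(); cv2.imwrite('pics/w%d.png'%int(s['t']*100),im); print('pics/w%d.png'%int(s['t']*100))
m=env.camera_model('wrist'); hand(im,m,ext(m,T),'w')
E
python3 nxt.py 44 52 60 68 76 84 90 94 98
```

```text
9.2 [-0.33383057  0.18352485 -0.17489913]
[ -11.9383358  -153.32273897] 0.046613283905234254 -44.08462354763533
44.0 tx 1.1 tz -0.1 turn -0.1
52.0 tx -1.1 tz 5.6 turn 7.9
60.0 tx -2.4 tz 11.6 turn 15.9
68.0 tx -2.8 tz 17.7 turn 23.9
76.0 tx -2.4 tz 23.8 turn 31.9
84.0 tx -1.2 tz 29.8 turn 39.9
90.0 tx 0.3 tz 34.1 turn 45.9
94.0 tx 1.5 tz 36.9 turn 49.9
98.0 tx 2.9 tz 39.6 turn 53.9
pics/w919.png
w red [   2.8 -141.5] [14.  13.2] th -0.144 [  -6.576434 -151.09634 ] [  12.166929 -132.2332  ]
w red [  -4.7 -130.2] [17.3 11.8] th -0.642 [ -13.697502 -140.12474 ] [   5.5714207 -122.05791  ]
w red [  18.6 -151.7] [17.2 23.2] th 0.774 [   4.6604857 -165.04362  ] [  31.27575 -137.82805]
w yel [   2.8 -141.5] [14.  13.2] th -0.144 [  -6.576434 -151.09634 ] [  12.166929 -132.2332  ]
w blue [ -1.6 -78. ] [13.3 49.1] th 0.043 [-26.193659 -85.663864] [ 22.631718 -70.579666]
```

Red is at about 45°, blue unchanged. Continue the arc.

Call:
arm_command(
  increments="0 -1 0 5.5 0 8 0; 0 -2.4 0 11.5 0 16 0; 0 -2.8 0 17.5 0 24 0; 0 -2.4 0 24 0 32 0; 0 -1.2 0 30 0 40 0; 0 0.3 0 34 0 46 0; 0 0.3 0 34 0 46 0",
)

```text
t: 9.95
tool_pos: [0.5351, -0.2114, 0.0457]
tool_rot: [0.572, -0.572, 0.417, -0.416]
wrist_force: [-0.3, -0.1, 0.2]
grip_width: -0.003
```

```bash
python3 nxt.py 88 90 92 94 96 98
```

```text
9.95 [-0.25903901 -0.10680533  0.24245569]
[  11.51223864 -128.53013908] 0.04573395349026975 -89.86313106887789
88.0 tx 1.1 tz -0.9 turn -1.9
90.0 tx 0.5 tz 0.5 turn 0.1
92.0 tx -0.1 tz 1.9 turn 2.1
94.0 tx -0.7 tz 3.3 turn 4.1
96.0 tx -1.2 tz 4.8 turn 6.1
98.0 tx -1.6 tz 6.2 turn 8.1
pics/w994.png
w red [  30.1 -129.1] [14.2 13.3] th -1.097 [  23.202057 -135.91455 ] [  37.18259 -122.16017]
w red [  32.6 -115.9] [11.7 17.3] th 0.148 [  24.032032 -121.84579 ] [  41.18616 -110.00344]
w red [  34.4 -147.6] [17.  22.7] th 1.432 [  25.42414 -158.85751] [  43.311047 -135.92671 ]
w yel [  30.1 -129.1] [14.2 13.3] th -1.097 [  23.202057 -135.91455 ] [  37.18259 -122.16017]
w blue [  7.  -80.5] [15.4 38.1] th 0.149 [-11.78183 -88.96921] [ 25.671188 -72.10234 ]
```

Call:
arm_command(
  increments="0 0 0 1 0 0 0; 0 0 0 2 0 0 0; 0 0 0 3 0 0 0; 0 0 0 4 0 0 0; 0 0 0 5 0 0 0; 0 0 0 5 0 0 0",
)

```text
t: 10.6
tool_pos: [0.5378, -0.2109, 0.0456]
tool_rot: [-0.57, 0.572, -0.418, 0.415]
wrist_force: [-11.8, -1.5, 6.6]
grip_width: -0.001
```

```bash
python3 nxt.py 90 94 
```

```text
10.6 [-11.81345419  -1.53454282   6.60141289]
[  14.19432659 -128.88031808] 0.04555387650413254 -89.94796899730474
90.0 tx 0.1 tz -2.2 turn 0.1
94.0 tx -1.0 tz 0.6 turn 4.1
pics/w1060.png
w red [  32.5 -129.1] [13.2 13.6] th 1.114 [  25.676298 -135.73293 ] [  39.22988 -122.39859]
w red [  35.6 -147.6] [17.1 23.3] th 1.539 [  27.025572 -159.24345 ] [  44.15321 -135.96088]
w red [  35.7 -115.9] [11.7 16.9] th 0.421 [  27.350163 -121.897446] [  44.065517 -110.02062 ]
w yel [  32.5 -129.1] [13.2 13.6] th 1.114 [  25.676298 -135.73293 ] [  39.22988 -122.39859]
w blue [  8.  -80.6] [15.4 35.7] th 0.157 [ -9.441037 -88.99194 ] [ 25.543344 -72.268875]
```

View pics/w994.png

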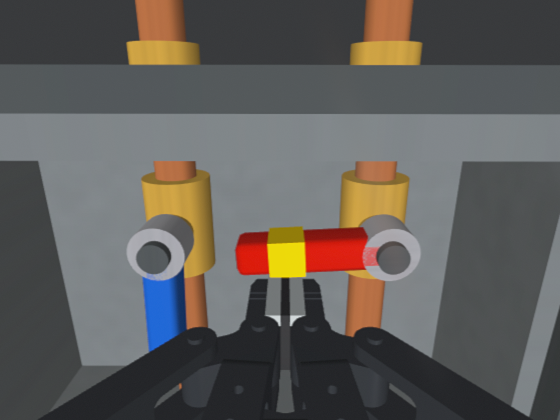

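Call:
arm_command(
  increments="0 0 0 1 0 0 0; 0 0 0 2 0 0 0; 0 0 0 2 0 0 0",
)

```text
t: 10.95
tool_pos: [0.538, -0.2108, 0.0455]
tool_rot: [-0.569, 0.573, -0.419, 0.414]
wrist_force: [-20.1, -4.1, 11.3]
grip_width: -0.001
```

```bash
python3 nxt.py 90 94 
```

```text
10.95 [-20.06260608  -4.05688197  11.30571067]
[  14.36434419 -128.81630011] 0.0454743367081809 -89.93840680725651
90.0 tx 0.2 tz -2.4 turn 0.1
94.0 tx -1.0 tz 0.5 turn 4.1
pics/w1095.png
w red [  32.6 -129.1] [13.3 13.3] th 1.378 [  25.946184 -135.71457 ] [  39.121918 -122.352066]
w red [  35.7 -147.6] [16.7 23.3] th 1.534 [  27.282116 -159.1715  ] [  44.068512 -135.90208 ]
w red [  35.7 -115.8] [11.7 17.3] th 0.254 [  27.196087 -122.21587 ] [  43.960644 -110.02233 ]
w yel [  32.6 -129.1] [13.3 13.3] th 1.378 [  25.946184 -135.71457 ] [  39.121918 -122.352066]
w blue [  8.1 -80.6] [15.4 35.5] th 0.105 [ -9.284704 -89.04229 ] [ 25.780052 -72.1949  ]
```

Call:
arm_command(
  increments="0 0 0 -10 0 0 0; 0 0 0 -25 0 0 0; 0 0 -20 -27 0 0 0; 0 0 -60 -27 0 0 0; 0 0 -110 -27 0 0 0; 0 0 -160 -60 0 0 0; 0 0 -180 -110 0 0 0; 0 0 -180 -110 0 0 0",
)

```text
t: 11.8
tool_pos: [0.4368, -0.2453, 0.2296]
tool_rot: [-0.571, 0.571, -0.415, 0.42]
wrist_force: [0.8, -0.3, -1.0]
grip_width: 0.0
```

```bash
python3 nxt.py 90; python3 -c "
from meas import *
m=env.camera_model('top'); E=ext(m); im=env.read_camera('top')[:,:,::-1].copy(); cv2.imwrite('pics/t5.png',im); hand(im,m,E,'t'); cover(im,m,E)
cv2.imwrite('pics/s5.png',env.read_camera('scene')[:,:,::-1])
"; ls pics
```

```text
11.8 [ 0.79567857 -0.26154769 -0.95308303]
[ -92.46117197 -130.88303382] 0.2296307470275674 -90.04707683565623
90.0 tx -2.0 tz 104.5 turn -0.0
pics/w1180.png
w red [  30. -147.] [12.3 21. ] th -1.56 [  23.857311 -157.5082  ] [  36.15418 -136.51897]
w red [  30.  -115.4] [10.6 12.4] th -0.583 [  23.848637 -120.79082 ] [  36.13268 -110.09973]
w red [  30.7 -129. ] [12.3 12.1] th -0.707 [  24.543697 -135.05902 ] [  36.813786 -122.939156]
w yel [  30.7 -129. ] [12.3 12.1] th -0.707 [  24.543697 -135.05902 ] [  36.813786 -122.939156]
w blue [ -3.4 -77.9] [12.9 48.4] th 0.06 [-27.356207 -85.63155 ] [ 20.368633 -70.48237 ]
t red [  32.  -148.4] [17.7  7.9] th -1.532 [  28.064108 -157.2208  ] [  35.949116 -139.52351 ]
t blue [ -3.5 -77. ] [ 8.9 42.1] th 0.021 [-24.460247 -81.47722 ] [ 17.561434 -71.86494 ]
cover ((451.1836242675781, 17.317840576171875), (166.21005249023438, 219.8397979736328), 17.766677856445312) [  1.27296478 114.89945577]
s1.png
s4.png
s5.png
scene0.png
t2.png
t5.png
top0.png
top3.png
topz.png
w1.png
w1060.png
w1095.png
w1180.png
w4.png
w919.png
w994.png
wrist0.png
wrist3.png
```

View pics/t5.png

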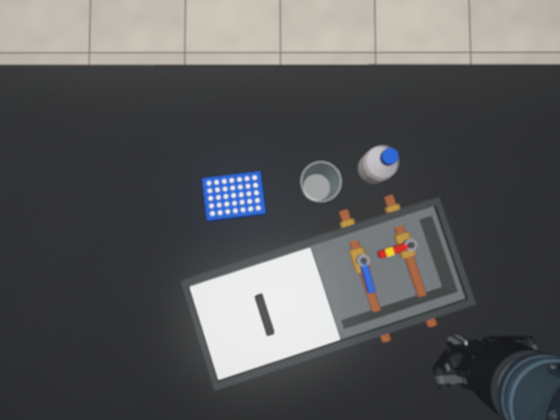

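View pics/s5.png

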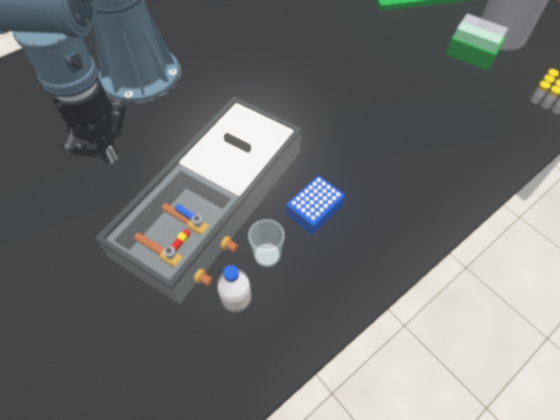

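```bash
python3 -c "
from h import *
print(env.job_done())"
```

```text
the job is handed in; nothing more can be done
None
```

The gas is shut off. I pushed the cover fully aside, then turned the red handle to its shut stop. The job is handed in, at about 12 s of the 53 s allowed.

**Cover:** I pushed the rib with the closed fingertips, and it slid with about 5 N. At the far stop it no longer moved under about 19 N. The top camera then put its centre at box y = 114.9 mm (stop at 115), and it measured the same in the last picture.

**Red handle:** I pushed it clockwise in an arc until it no longer moved under about 20 N. In the last wrist picture, two points along it both lie at box x = 30.0 mm. That is in line with box +y, crosswise to its pipe, so fully shut.

**Left alone:** The blue handle reads about 0.02 to 0.06 rad, against about 0.04 to 0.05 before. The bottle, beaker and tip rack stand where they were in the pictures; I judged those by eye. The hand finished clear beside the box, with the fingertips 230 mm above the bench.

**Disagreements:**
- Some wrist-camera blue readings taken during the push gave 0.10 to 0.16 rad. Only part of that handle was in view then, and the later full views don't support them.
- The top camera put the red handle 2 mm off in x, which is within its calibration.

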